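Hang the forge door on its lift-off pins and shut it

ROBOT

A 6-joint arm with a two-finger parallel gripper is mounted at the origin on the work surface. World frame = base frame: x ahead of the robot, y to its left, z up, the work surface at z = 0. Lengths are in mm, angles in rad, forces in N, time in s.
With the tool pointing down it reaches from about 300 to 775 mm from the base axis. Payload 14.6 kg.
Tool frame: the origin (TCP) lies between the finger pads; the fingertips stand 8 mm ahead of it and the grasp point (between the pads) lies 11 mm behind it; z points along the fingers, y is the direction in which the jaws open and shut (so a half turn about z gives the same grasp; the last joint's range is limited). The gripper opens to 94 mm and grips with 3 to 60 N. Pads are 16 mm wide; open, the fingers measure 119 mm over their backs; the gripper's body (75 mm by 177 mm) begins 78 mm behind the grasp point.
Start: joints at [1.058, 0.3, 1.521, -0, 1.321, -0.067], TCP at [237.145, 496.237, 213.446] pointing down, gripper open.
Joint ranges: [-3.03, 3.03], [-0.79, 2.21], [0.23, 2.52], [-1.04, 4.18], [0, 3.07], [-2.55, 2.55]. Speed limits (rad/s): [2.22, 2.22, 2.57, 3.14, 3.14, 3.14].

INTERFACE

Orientations are given as [roll, pitch, yaw] about the fixed x, y, z axes, in that order (R = Rz(yaw) Ry(pitch) Rx(roll)).
In Python, from cell import manip gives the robot as it stands. The module is installed in compiled form; this text tells all that it offers.
- The arm moves only by the tool send_rows, never from a script. Its argument "series" is a list that holds one entry, the list of rows, each a list of 5 numbers: the opening, from 0 (shut) to 1 (fully open), then the shift along the tool's x, y, z in mm, then the turn about the tool's z in degrees. In form: [[[gripper, dx, dy, dz, roll], ...]]. A call has 1 to 10 rows; each row is the pose to reach, as a shift and turn from the pose commanded when the call began, along the tool's axes at that moment; what a row does not reach only later rows make up. A row lasts 1/10 s, in which the tool goes at most 50 mm and 8.59 degrees, less where a joint would pass 70% of its speed; a pose out of reach is approached as far as the arm can. A call with a gripper value outside its range is refused whole. The fingers move at their own pace and stop on an object; "newtons" is the grip in N (left out, the last holds). Time passes only in rows, so rows that repeat a pose let the fingers close. It gives the time, the measured TCP pose, the force and the opening at its end, in the units of the state.
- manip.read_state(): the state, without advancing time (a new reading comes with each control period).
- manip.camera(name): name is "scene" or "side" or "wrist"; returns a dict with "img" (480x640x3 uint8, red, green, blue), "vfov" (degrees; the focal length in pixels is half the picture's height over the tangent of half this angle, whatever the lens; pixels are square), "cx", "cy" (the principal point, pixels), "pose" (4x4, takes a point from camera to world coordinates); the wrist camera has in their place "T_tool_cam" (4x4, takes a point from camera to tool coordinates, whose origin is the TCP and whose axes are the flange's). Camera axes: x right, y down, z forward; pixel columns grow to the right and rows downward; lengths in mm; the calibration is good to about 2 mm. A picture is of the moment at which its call begins: read the wrist's pose just before it. There is no depth.
- manip.sign_off(): hands the job in, once; it reports no verdict.
Trained networks look in a picture, given as the dict that the camera call returned (one of the last four; its "shot" number tells which), for a name from the list of things; names that differ only in an ending like _2 or _b are one class to them, and where a whole thing is asked for, a point or a joint stands for the part that bears it (a point fixed in the world has none). Each returns a list of dicts, best first, with "conf" (0 to 1); they miss things now and then, are a little off and sometimes report something else, mostly with a low value. They report only what shows in the picture. A call takes as long as a camera call. They do not tell look-alikes from the thing itself.
- manip.find_in(target, picture): "rect" ([left, top, width, height] in pixels, round what is visible of it).
- manip.silhouettes(target, picture): "pixels" (480x640 bool, what is visible of it) and "rect" ([left, top, width, height] in pixels, round what is visible of it).
The state is a dict: "clock": time; "joints": joint angles; "qd": joint speeds; "effort": joint torques, N m; "eef_pos": TCP position; "eef_rot": TCP orientation; "wrist_force": force on the tool from outside, world axes, zero at the start; "moment": the same for the moment, N m; "finger_gap": finger opening in mm.
Only numpy, scipy, OpenCV 4.12 (cv2) and the standard library are available. Lean on these libraries where they do the work, as an engineer would, in place of code of your own. Each camera call takes 0.05 s, during which the arm holds its last target. There are 200 camera calls.

TASK

The pipe forge is cold and has to be closed up. Move the stock-rest brick elsewhere on the bench, clear of the door's swing and still standing on its long edge, and hang the lift-off door: lower it onto its two hinge pins until both knuckles sit fully home, then swing it fully shut. Ease the door on and shut without banging it on the forge, and leave the two prop bricks, the tin and the hammer where they are.

Things in the scene. Friction and masses are not known exactly. Their poses are not given: they have to be found in the camera images.
- forge: Fixed pipe forge: black shell 200 mm wide, axis 125 mm up, from y = 0 back to -296 mm, behind a steel front plate 200 mm wide, 20 to 230 mm high, with a 100 mm mouth. Origin on the bench under the mouth, in the plate's outer face. +y points out of the mouth, +x along the plate away from the hinge, z up. Burner (54 mm wide, top 358 mm) at y = -140, hoop (250 mm high) at y = -220
- seat_lo (a point): Seat of the lower hinge pin, on the pin's axis, forge frame (-97, 16, 55) mm. The upright pin rises 28 mm from it: 10 mm in diameter for 18 mm, then tapering to 4 mm. Below the seat a round collar, 18 mm wide and 15 mm high, on a lug from the front plate. Axes as the forge's
- seat_hi (a point): Seat of the upper pin, straight above, forge frame (-97, 16, 165) mm; same pin and collar (underside 150 mm up). So the lower knuckle must come in sideways, between the lower pin's tip (83 mm) and this collar: hold the door 28 to 65 mm above its seated height, bring both knuckles over their pins, then lower
- door: Loose grey steel door, 0.5 to 0.9 kg: panel 164 mm wide (local x), 28 thick (y), 160 high, upright from the start. Origin under the panel's middle, z up; centre of mass over the origin within 6 mm. Outer face +y: bar handle at x = 55, 71 to 127 mm high, 40 mm proud. Inner face -y: pale lining. Knuckles on the -x edge. Grip across the top edge, upper 35 mm, clear from x = -40 to 80
- knuckle_lo (a point): On the door: centre of the lower mouth of the lower knuckle, door frame (-97, 0, 10) mm; meets seat_lo when home (panel's underside then 45 mm up). Knuckles are upright tubes, bore 13, outside 18, 30 mm long. Two 3 mm straps on the outer face from x = -82 to -42 mm. Axes as the door's
- knuckle_hi (a point): On the door: centre of the lower mouth of the upper knuckle, door frame (-97, 0, 120) mm; meets seat_hi when home. The hung door turns about the pins with light friction, no spring or latch, and stays where left. Shut, its axes are parallel to the forge's; it opens anticlockwise seen from above
- door_edge (a point): On the door: middle of the inner face's free edge, door frame (82, -14, 80) mm; 0 to 2 mm from the front plate when shut, where the edge stops on the plate. No finger fits between shut door and plate: push on the outer face, which at 90 degrees open looks to the forge's -x
- rest: Loose pale stock-rest firebrick, about 0.6 kg, standing on its long edge in front of the mouth, inside the door's swing: 170 mm long (local x), 40 mm thick (y), 114 mm high; origin under its middle, z up. The bench beside the forge, on the robot's side, is free to put it on
- prop_a: Bystander: loose firebrick 114 (local x) by 57 (local y) by 64 mm high, about 0.85 kg, lying along the outer face of the door at 5 mm from it to keep it standing; origin under its middle, z up
- prop_b: Bystander: the same brick along the inner face of the door, 5 mm from it
- tin: Bystander: loose red flux tin, 70 mm in diameter, 75 mm high; origin under its middle, z up
- hammer: Bystander: loose hammer 300 mm long lying along its local x with the head at +x, on the bench beyond the door; origin under its middle
There are look-alikes about, which are no part of the job. Leave any green look-alike of the door alone.

How it is judged (in metres and radians):
On the way:
1. the door hangs on both pins, each knuckle down on its seat (horizontal distance between knuckle_lo and seat_lo below 0.004 m and horizontal distance between knuckle_hi and seat_hi below 0.004 m and z of knuckle_lo in the frame of seat_lo below 0.004 m and z of knuckle_hi in the frame of seat_hi below 0.004 m), for 0.2 s.
At the end, for the whole second after the job is handed in: Both knuckles within 4 mm of their seats, sideways and in height; door shut, free edge within 8 mm of the front plate; rest brick upright on the bench, its middle over 200 mm from the hinge line or beside the forge; door and brick at rest (all of step 1 and y of door_edge in the frame of forge below 0.008 m and x of door_edge in the frame of forge above 0.06 m and linear speed of each of door, rest below 0.02 m/s and angle between rest's own z axis and vertical below 0.1 rad and height (world z) of rest between -0.006 and 0.006 m and (horizontal distance between rest and seat_lo above 0.2 m or y of rest in the frame of forge below -0.02 m or x of rest in the frame of forge below -0.15 m)); the robot touches nothing.
It fails at once if the door is banged or forced on the forge (more than 100 N) (contact force between door and forge above 100 N).
It fails at once if the stock-rest brick is knocked over (angle between rest's own z axis and vertical above 0.7 rad).
It fails at once if a bystander is moved by more than 30 mm (distance of any of prop_a, prop_b, tin, hammer from where it was at the start of the episode above 0.03 m).
It fails at once if a prop brick or the tin is tipped over (angle between any of prop_a, prop_b, tin's own z axis and vertical above 0.5 rad).
It also fails if it takes over 72 s, if anything falls off the work surface, if the arm or the gripper's body presses on something with over 40 N, if the wrist force passes 120 N, or if a joint passes its speed limit or range.

## Working session

There is one attempt and no reset: what is moved stays moved. The work goes in short steps, Python scripts to look and compute and a tool call to move; the robot and the scene stay as the last step left them, time stands still between calls to the robot, and variables do not carry over. Pictures are saved under pics/ and viewed, about 8 in all and at most 12, crops included, and the job is handed in when it is done.

Besides the shell and the picture viewer there is one more tool, called after "Emit:" as name(argument=value, ...), one argument or row to a line, values as JSON. send_rows: Moves the arm, as the interface text tells. Its arguments: {"type":"object","properties":{"series":{"type":"array"},"newtons":{"type":"number"}},"required":["series"]}

```bash
mkdir -p pics
cat > h.py <<'E'
import numpy as np, cv2
from cell import manip
from scipy.spatial.transform import Rotation as R
def K(p):
    f=240/np.tan(np.radians(p['vfov'])/2); return np.array([[f,0,p['cx']],[0,f,p['cy']],[0,0,1]])
def tool(s): 
    T=np.eye(4);T[:3,:3]=R.from_euler('xyz',s['eef_rot']).as_matrix();T[:3,3]=s['eef_pos'];return T
def shot(n):
    s=manip.read_state(); p=manip.camera(n)
    if n=='wrist': p['pose']=tool(s)@p['T_tool_cam']
    return p
def save(p,n,crop=None,sc=1):
    im=p['img'][:,:,::-1]
    if crop: x,y,w,h=crop; im=im[y:y+h,x:x+w]
    cv2.imwrite('pics/'+n,cv2.resize(im,None,fx=sc,fy=sc,interpolation=cv2.INTER_CUBIC))
def ray(p,u,v):
    d=p['pose'][:3,:3]@np.linalg.inv(K(p))@np.array([u,v,1.]); return p['pose'][:3,3],d/np.linalg.norm(d)
def atz(p,u,v,z):
    o,d=ray(p,u,v); return o+d*(z-o[2])/d[2]
def tri(*obs):
    A=np.zeros((3,3));b=np.zeros(3)
    for p,u,v in obs:
        o,d=ray(p,u,v);M=np.eye(3)-np.outer(d,d);A+=M;b+=M@o
    x=np.linalg.solve(A,b)
    return x,[round(float(np.linalg.norm((np.eye(3)-np.outer(d,d))@(x-o))),1) for o,d in (ray(*q) for q in obs)]
def proj(p,X):
    c=np.linalg.inv(p['pose'])@np.append(X,1); q=K(p)@c[:3]; return q[:2]/q[2]
E
python3 - <<'E'
from h import *
import pickle
P={}
for n in('scene','side','wrist'):
    p=shot(n);P[n]=p
    print(n,p['vfov'],p['pose'].round(2).tolist())
    for t in('forge','door','rest','prop_a','tin','hammer'):
        print(t,[(d['rect'],round(d['conf'],2)) for d in manip.find_in(t,p)])
pickle.dump(P,open('P0.pkl','wb'))
im=np.hstack([P['scene']['img'],P['side']['img']])
for n in P: save(P[n],n+'0.png')
print(manip.read_state())
E
```

```text
scene 50.63967483543376 [[-0.29, 0.56, -0.78, 1285.67], [0.96, 0.16, -0.24, 415.56], [-0.01, -0.81, -0.58, 687.75], [0.0, 0.0, 0.0, 1.0]]
forge [([21.5, 111.5, 195.0, 210.1], 0.83), ([367.9, 269.1, 45.3, 63.5], 0.69)]
door [([325.3, 220.9, 74.5, 88.9], 0.91), ([289.1, 288.0, 86.2, 135.8], 0.78)]
rest [([195.0, 249.0, 58.5, 97.1], 0.96), ([363.9, 267.8, 49.5, 67.3], 0.43)]
prop_a [([366.3, 269.6, 44.1, 65.6], 0.96), ([317.9, 270.1, 8.3, 30.9], 0.82), ([327.8, 218.7, 72.1, 83.0], 0.5)]
tin [([328.1, 221.9, 29.4, 29.8], 0.77)]
hammer [([486.0, 279.4, 62.5, 124.3], 0.8), ([22.9, 113.0, 193.7, 202.7], 0.39)]
side 56.72784609722952 [[0.84, -0.46, 0.28, 235.84], [-0.54, -0.73, 0.42, -260.19], [0.01, -0.5, -0.86, 1045.25], [0.0, 0.0, 0.0, 1.0]]
forge [([365.1, 292.2, 178.1, 186.2], 0.63)]
door [([335.5, 162.5, 74.2, 55.2], 0.84), ([248.4, 202.8, 81.5, 49.4], 0.79)]
rest [([352.1, 252.8, 71.3, 65.3], 0.78)]
prop_a [([270.7, 240.5, 46.4, 34.4], 0.61)]
tin [([245.6, 271.7, 32.9, 36.6], 0.69)]
hammer [([199.7, 140.2, 98.5, 53.0], 0.67)]
wrist 67.1703337039186 [[0.43, 0.88, 0.22, 174.27], [0.9, -
[... 252 characters left out ...]
mer [([403.5, 300.8, 89.9, 126.9], 0.82)]
{'clock': 1.05, 'joints': array([ 1.05840405e+00,  2.99877316e-01,  1.52101672e+00,  2.41177438e-05,
        1.32073114e+00, -6.65952379e-02]), 'qd': array([ 0.00053956, -0.00079647, -0.00090636,  0.0005458 ,  0.00151664,
       -0.00087746]), 'effort': array([ 7.31136279e-04, -5.31672907e+01, -3.52916372e+01,  7.09179346e-02,
        2.12672196e-02,  2.36118069e-05]), 'eef_pos': array([237.13028484, 496.22838754, 213.45095141]), 'eef_rot': array([-3.14156176e+00, -2.54796289e-05,  2.69578964e+00]), 'wrist_force': array([-0.27191166, -0.79824898,  0.49635122]), 'moment': array([-0.00982032, -0.00441827, -0.01997369]), 'finger_gap': 94.25662528805738}
```

View pics/scene0.png

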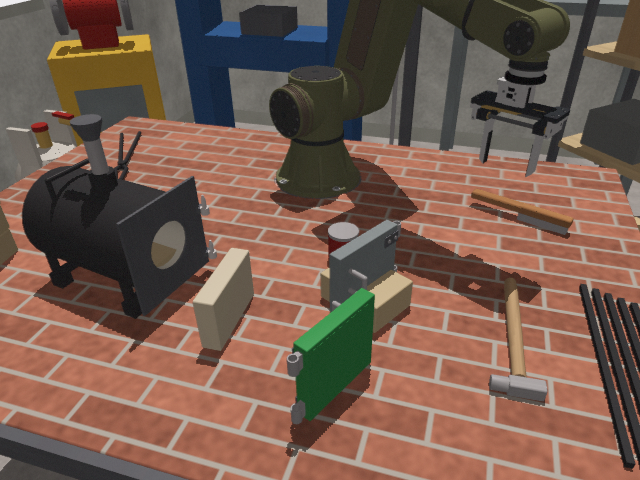

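View pics/side0.png

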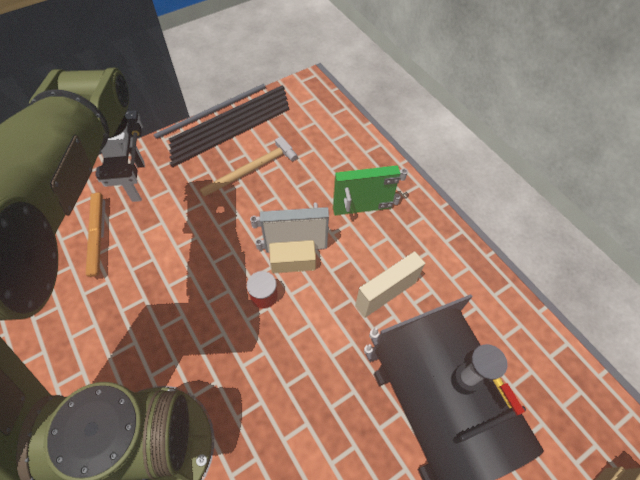

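Run:
```python
from h import *
import pickle
P=pickle.load(open('P0.pkl','rb'));s,d=P['scene'],P['side']
print('pinhi',tri((s,204,198),(d,375,333)),'pinlo',tri((s,210,240),(d,369,347)))
print('plate top far',tri((s,124,222),(d,470,298)),'near',tri((s,199,180),(d,381,330)))
for z in(0,160): print('door z',z,[atz(s,*q,z).round() for q in((331,263),(398,224))],[atz(d,*q,z).round() for q in((260,211),(329,208))])
print('rest top',[atz(s,*q,114).round() for q in((200,298),(235,250),(252,258))],[atz(d,*q,114).round() for q in((357,290),(418,255),(424,263),(362,298))])
print('tin',atz(d,261,281,75),atz(s,343,231,75),'prop_b top',[atz(d,*q,64).round() for q in ((270,243),(314,241),(316,258),(271,261))])
print('green top',[atz(d,*q,160).round() for q in((334,172),(399,168))])
S=manip.read_state();print(tool(S).round(3).tolist(), P['wrist']['T_tool_cam'].round(3).tolist())
```

```text
pinhi (array([493.56952575, -87.39920461, 180.51158737]), [2.6, 2.6]) pinlo (array([494.90995106, -87.18425421,  78.53397876]), [0.8, 0.8])
plate top far (array([ 679.20264675, -138.84106698,  226.64593068]), [5.6, 5.6]) near (array([493.67448193, -94.63352051, 220.08902372]), [5.0, 5.0])
door z 0 [array([401., 157.,   0.]), array([197., 274.,   0.])] [array([487., 406.,   0.]), array([657., 310.,   0.])]
door z 160 [array([607., 217., 160.]), array([450., 307., 160.])] [array([449., 304., 160.]), array([592., 223., 160.])]
rest top [array([708.,  10., 114.]), array([559.,   7., 114.]), array([574.,  49., 114.])] [array([540.,  27., 114.]), array([715.,  22., 114.]), array([714.,  -2., 114.]), array([539.,   5., 114.])]
tin [373.37625639 181.20681045  75.        ] [377.00924374 177.69705687  75.        ] prop_b top [array([446., 266.,  64.]), array([543., 211.,  64.]), array([521., 168.,  64.]), array([422., 220.,  64.])]
green top [array([664., 307., 160.]), array([811., 229., 160.])]
[[-0.902, 0.431, -0.0, 237.13], [0.431, 0.902, -0.0, 496.228], [0.0, -0.0, -1.0, 213.451], [0.0, 0.0, 0.0, 1.0]] [[0.001, -0.971, -0.241, 69.368], [1.0, 0.001, -0.0, -0.643], [0.001, -0.241, 0.971, -171.246], [0.0, 0.0, 0.0, 1.0]]
```

Emit:
send_rows(
  series=[
    [[1, -40, -20, -40, -3], [1, -83, -48, -70, -6], [1, -125, -72, -87, -9], [1, -167, -97, -87, -12], [1, -209, -122, -87, -15], [1, -251, -147, -87, -18], [1, -293, -172, -87, -21], [1, -335, -197, -87, -24], [1, -377, -222, -87, -25.5], [1, -419, -247, -87, -25.5]],
  ],
)

```text
clock: 2.05
eef_pos: [503.3, 100.0, 300.7]
eef_rot: [3.141, 0.0, -3.141]
wrist_force: [0.3, 0.9, -1.1]
finger_gap: 93.8
```

Emit:
send_rows(
  series=[
    [[1, -10, -40, 0, 0], [1, -20, -80, 0, 0], [1, -20, -80, 0, 0], [1, -20, -80, 0, 0], [1, -20, -80, 0, 0]],
  ],
)

```text
clock: 2.55
eef_pos: [522.3, 22.8, 300.5]
eef_rot: [3.141, 0.0, -3.142]
wrist_force: [0.3, 0.2, -0.2]
finger_gap: 94.0
```

Run:
```python
from h import *
import pickle
p=shot('wrist');pickle.dump(p,open('W1.pkl','wb'));save(p,'w1.png');print(manip.read_state()['eef_pos'],p['pose'].round(1).tolist())
```

```text
[522.30785758  22.97509494 300.57927934] [[-0.0, 1.0, 0.2, 452.6], [1.0, 0.0, -0.0, 22.1], [-0.0, 0.2, -1.0, 471.8], [0.0, 0.0, 0.0, 1.0]]
```

View pics/w1.png

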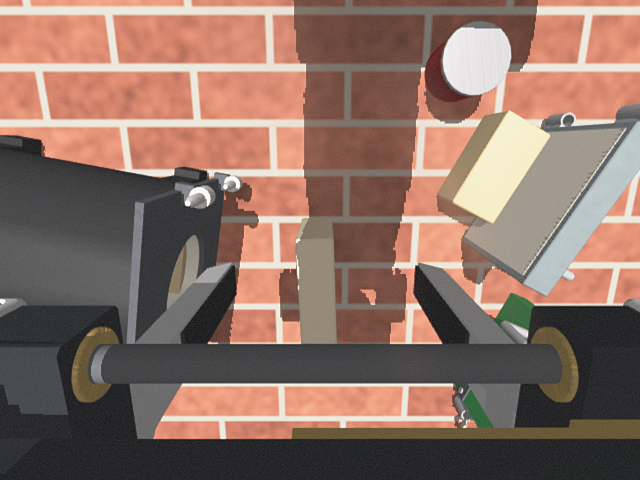

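Run:
```python
from h import *
import pickle
P=pickle.load(open('P0.pkl','rb'));s,d=P['scene'],P['side'];p=pickle.load(open('W1.pkl','rb'))
print('rest',[atz(p,*q,114).round(1) for q in((299,239),(333,238),(301,340),(336,340))])
print(tri((p,316,238),(d,359.5,294)))
print('pins',tri((p,190,203),(d,375,333),(s,204,198)),tri((p,226,185),(d,369,347)))
for z in(183,193):print('hi',atz(p,212,193,z))
for z in(73,83):print('lo',atz(p,238,182,z))
c=d['img'][240:350,340:440];r=s['img'][170:350,110:260]
a=cv2.resize(c,(545,600),interpolation=cv2.INTER_CUBIC)
cv2.imwrite('pics/crop1.png',np.hstack([cv2.resize(d['img'][240:360,335:435],(500,600),interpolation=2)])[:,:,::-1])
# composite: side pins/rest, wrist pins
x=cv2.resize(d['img'][240:360,350:430],(400,600),interpolation=2);y=cv2.resize(p['img'][150:230,160:250],(400,356),interpolation=2)
y2=cv2.resize(s['img'][185:265,180:260],(244,244),interpolation=2);y=np.vstack([y,np.hstack([y2,np.zeros((244,156,3),np.uint8)])])
cv2.imwrite('pics/crop1.png',np.hstack([x,y])[:,:,::-1])
```

```text
rest [array([547.4,  -4.1, 114. ]), array([546.3,  30.7, 114. ]), array([662.3,  -3.7, 114. ]), array([662.3,  34.8, 114. ])]
(array([541.85467336,  14.0937719 , 117.72050228]), [3.4, 3.4])
pins (array([496.13646016, -86.81077366, 181.39846018]), [3.2, 3.1, 3.5]) (array([497.0288093 , -86.70712336,  72.03515108]), [0.1, 0.1])
hi [491.05714501 -68.11298304 183.        ]
hi [489.72689102 -64.98904785 193.        ]
lo [493.55344923 -73.02442065  73.        ]
lo [492.52754801 -70.6390641   83.        ]
```

View pics/crop1.png

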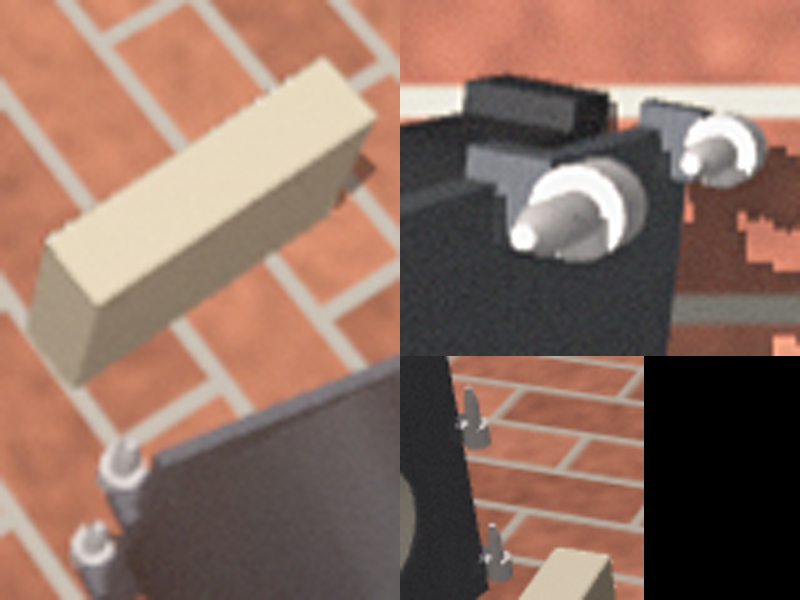

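Run:
```python
from h import *
import pickle
P=pickle.load(open('P0.pkl','rb'));s,d=P['scene'],P['side'];p=pickle.load(open('W1.pkl','rb'))
f=lambda r:(r[0].round(1),r[1])
print('hitip',f(tri((p,187,203.5),(d,375.4,328),(s,202.3,196.1))),'z193',[atz(*q,193).round(1) for q in((p,187,203.5),(d,375.4,328),(s,202.3,196.1))])
print('lotip',f(tri((p,225.2,187.1),(d,369.4,345),(s,210.5,241))),[atz(*q,83).round(1) for q in((p,225.2,187.1),(d,369.4,345),(s,210.5,241))])
print('hiseat',[atz(*q,165).round(1) for q in((p,200.5,197.2),(d,374.6,334),(s,205.6,207.6))])
print('loseat',[atz(*q,55).round(1) for q in((p,232.5,183.3),(s,212.5,252))])
print('rest',[atz(d,*q,114).round(1) for q in((359.6,288.6),(369.6,301),(414.4,251.6),(425.2,263.6))])
print('plate edge',tri((p,139,202),(d,383,330)))
for q in((139,202),(133,330)): print(atz(p,*q,230).round(1))
```

```text
hitip (array([498.8, -84.6, 189.6]), [1.7, 1.1, 1.0]) z193 [array([497.9, -85.1, 193. ]), array([498. , -84.2, 193. ]), array([505.7, -79.8, 193. ])]
lotip (array([498.3, -84.7,  79. ]), [1.1, 0.4, 1.3]) [array([498. , -84.7,  83. ]), array([497.5, -85.6,  83. ]), array([503.4, -80. ,  83. ])]
hiseat [array([497.1, -83.8, 165. ]), array([497.7, -87.8, 165. ]), array([502.8, -78.6, 165. ])]
loseat [array([496.9, -83.7,  55. ]), array([504.2, -79.2,  55. ])]
rest [array([547.4,  26.3, 114. ]), array([548.8, -10.4, 114. ]), array([713.9,  33.8, 114. ]), array([715.,  -5., 114.])]
plate edge (array([ 493.08654203, -102.85923996,  232.26939039]), [2.6, 2.6])
[ 490.9 -103.1  230. ]
[ 586.3 -119.3  230. ]
```

Emit:
send_rows(
  series=[
    [[1, -40, -4, 15, -1.5], [1, -80, -8, 40, -1.5], [1, -105, -10, 80, -1.5], [1, -105, -10, 125, -1.5], [1, -105, -10, 170, -1.5], [1, -105, -10, 205, -1.5], [1, -105, -10, 225, -1.5], [1, -105, -10, 230, -1.5], [0.3, -105, -10, 230, -1.5], [0.3, -105, -10, 230, -1.5]],
  ],
  newtons=40,
)

```text
clock: 3.6
eef_pos: [628.2, 12.3, 72.0]
eef_rot: [-3.141, 0.002, -3.115]
wrist_force: [0.3, -0.8, -0.1]
finger_gap: 81.2
```

Emit:
send_rows(
  series=[
    [[0.3, 0, 0, 0, 0], [0.2, 0, 0, 0, 0], [0.2, 0, 0, 0, 0], [0.2, 0, 0, 0, 0]],
  ],
)

```text
clock: 4.0
eef_pos: [627.6, 11.8, 70.7]
eef_rot: [-3.142, 0.0, -3.116]
wrist_force: [-0.7, -1.0, -1.1]
finger_gap: 49.3
```

Emit:
send_rows(
  series=[
    [[0.2, 0, 0, 0, 0], [0.2, 0, 0, 0, 0], [0.2, 0, 0, 0, 0], [0.2, 0, 0, -15, 0], [0.2, 0, 0, -40, 0], [0.2, 0, 0, -60, 0]],
  ],
  newtons=40,
)

```text
clock: 4.6
eef_pos: [627.3, 11.6, 131.8]
eef_rot: [-3.141, -0.001, -3.116]
wrist_force: [-0.0, -0.3, -5.6]
finger_gap: 39.7
```

Emit:
send_rows(
  series=[
    [[0.2, 20, 0, 0, 0], [0.2, 60, 0, 0, 0], [0.2, 100, 0, 0, 0], [0.2, 140, 0, 0, 0], [0.2, 180, 0, 0, 0], [0.2, 220, -5, 0, 0], [0.2, 255, -25, 0, 0], [0.2, 277, -60, 0, 0], [0.2, 277, -100, 0, 0], [0.2, 277, -125, 0, 0]],
  ],
)

```text
clock: 5.6
eef_pos: [353.2, -122.2, 131.4]
eef_rot: [-3.141, 0.001, -3.117]
wrist_force: [1.7, 1.1, -6.7]
finger_gap: 39.8
```

Emit:
send_rows(
  series=[
    [[0.2, 0, -13, 0, 0], [0.2, 0, -13, 10, 0], [0.2, 0, -13, 30, 0], [0.2, 0, -13, 48, 0], [0.2, 0, -13, 57, 0], [0.2, 0, -13, 60, 0], [0.2, 0, -13, 60, 0], [0.75, 0, -13, 60, 0], [0.75, 0, -13, 60, 0], [0.75, 0, -13, 60, 0]],
  ],
)

```text
clock: 6.6
eef_pos: [354.4, -133.2, 70.9]
eef_rot: [-3.141, 0.001, -3.116]
wrist_force: [0.7, 0.0, -0.3]
finger_gap: 60.5
```

Emit:
send_rows(
  series=[
    [[0.8, 0, 0, -30, 0], [1, 0, 0, -75, 0], [1, 0, 10, -120, 0], [1, -15, 40, -155, 4], [1, -33, 80, -180, 8], [1, -51, 120, -205, 14], [1, -69, 160, -230, 19], [1, -87, 200, -250, 24], [1, -105, 240, -250, 28], [1, -123, 280, -250, 31]],
  ],
)

```text
clock: 7.6
eef_pos: [470.4, 151.9, 321.3]
eef_rot: [3.14, 0.001, 2.623]
wrist_force: [0.5, -1.2, 0.9]
finger_gap: 94.2
```

Emit:
send_rows(
  series=[
    [[1, 0, 40, 0, 0], [1, 0, 40, 0, 0], [1, 0, 40, 0, 0], [1, 0, 40, 0, 0]],
  ],
)

```text
clock: 8.0
eef_pos: [489.4, 184.0, 320.7]
eef_rot: [3.141, 0.0, 2.625]
wrist_force: [-0.2, -0.6, -0.6]
finger_gap: 94.1
```

Run:
```python
from h import *
import pickle
p=shot('wrist');pickle.dump(p,open('W2.pkl','wb'));save(p,'w2.png',sc=1.25);print(manip.read_state()['eef_pos'],manip.read_state()['eef_rot'],p['pose'].round(1).tolist())
```

```text
[489.42515012 183.80119449 320.89204304] [3.14118773e+00 5.09257359e-04 2.62500922e+00] [[0.5, 0.8, 0.2, 428.8], [0.9, -0.5, -0.1, 217.6], [-0.0, 0.2, -1.0, 491.9], [0.0, 0.0, 0.0, 1.0]]
```

View pics/w2.png

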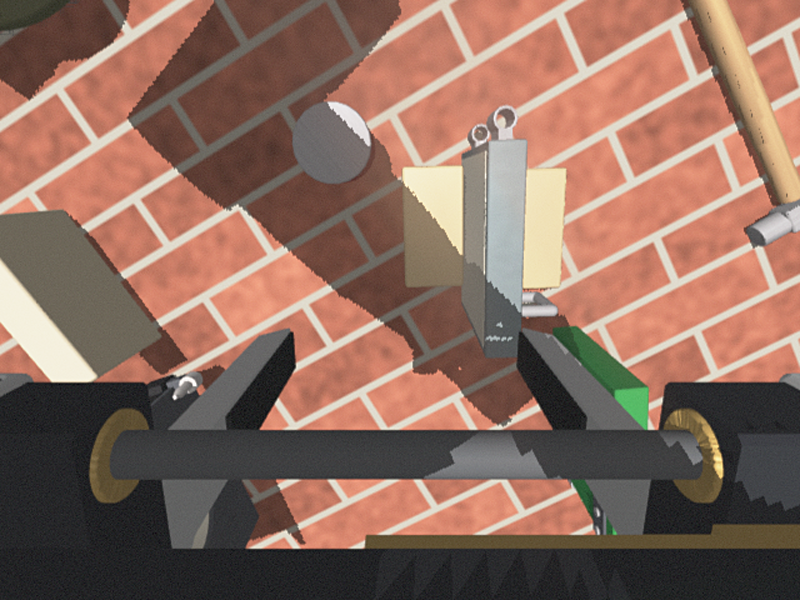

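Run:
```python
from h import *
import pickle
P=pickle.load(open('P0.pkl','rb'));s,d=P['scene'],P['side'];p=pickle.load(open('W2.pkl','rb'));q1=pickle.load(open('W1.pkl','rb'))
c=[atz(p,*q,160) for q in((389.6,112.8),(420.8,112),(388.8,284.8),(416,284.8))]
h=(c[0]+c[1])/2;e=(c[2]+c[3])/2;print([x.round(1) for x in c],h,e,np.linalg.norm(e-h),np.degrees(np.arctan2(*(e-h)[1::-1])),np.linalg.norm(c[0]-c[1]),(h+e)/2)
print('khi',atz(p,402.4,95.2,150),'klo',atz(p,384,106.4,40))
print('free end from W1 z160', atz(q1,543,293,160),atz(q1,525,288,160))
print('tri free outer', tri((p,416,284.8),(q1,543,294)))
S=manip.read_state();T=tool(S)
m=(h+e)/2;x=(e-h)/np.linalg.norm(e-h)
k=h-15*x;print('knuckle expected',k)
print(proj(q1,np.append(h[:2],160)),proj(d,np.append(h[:2],160)),proj(d,np.append(e[:2],160)))
for n in(m, m+20*x): print('tool delta',T[:3,:3].T@(n-T[:3,3]))
```

```text
[array([434. , 279.8, 160. ]), array([446.9, 303.8, 160. ]), array([576.8, 206. , 160. ]), array([589.9, 229.3, 160. ])] [440.44986037 291.80512083 160.        ] [583.34479869 217.64758163 160.        ] 160.99162716583743 -27.42775408365621 27.227260366353203 [511.89732953 254.72635123 160.        ]
khi [426.51347838 298.37368194 150.        ] klo [426.23388748 299.78771728  40.        ]
free end from W1 z160 [586.74002141 224.49928724 160.        ] [581.79826661 207.16171012 160.        ]
tri free outer (array([591.86915528, 229.38199537, 153.34787238]), [1.2, 1.2])
knuckle expected [427.13597496 298.71456766 160.        ]
[649.97047889 128.81799101] [259.41620306 216.07981028] [327.01905296 211.16504979]
tool delta [ 15.57291564  72.70439024 160.913586  ]
tool delta [ -4.41273543  73.46178125 160.92407052]
```

Emit:
send_rows(
  series=[
    [[1, 6, 36, 0, -1], [1, 12, 73, 10, -2], [1, 12, 73, 50, -2], [1, 12, 73, 90, -2], [1, 12, 73, 130, -2], [1, 12, 73, 160, -2], [1, 12, 73, 176, -2], [1, 12, 73, 182, -2], [0.4, 12, 73, 182, -2], [0.4, 12, 73, 182, -2]],
  ],
  newtons=10,
)

```text
clock: 9.05
eef_pos: [515.7, 254.0, 139.8]
eef_rot: [3.14, 0.001, 2.66]
wrist_force: [-0.3, 0.1, 0.3]
finger_gap: 81.2
```

Emit:
send_rows(
  series=[
    [[0.4, 0, 0, 0, 0], [0.4, 0, 0, 0, 0], [0.4, 0, 0, 0, 0], [0.1, 0, 0, 0, 0], [0.1, 0, 0, 0, 0], [0.1, 0, 0, 0, 0], [0.1, 0, 0, 0, 0], [0.1, 0, 0, 0, 0]],
  ],
)

```text
clock: 9.85
eef_pos: [515.2, 254.2, 138.4]
eef_rot: [3.142, -0.0, 2.661]
wrist_force: [-0.3, 0.6, -0.2]
finger_gap: 28.1
```

Emit:
send_rows(
  series=[
    [[0.1, 0, 0, 0, 0], [0.1, 0, 0, 0, 0], [0.1, 0, 0, -5, 0], [0.1, 0, 0, -15, 0], [0.1, 0, 0, -30, 0], [0.1, 0, 0, -50, 0], [0.1, 0, 0, -70, 0], [0.1, 0, 0, -90, 0], [0.1, 0, 0, -105, 0], [0.1, 0, 0, -115, 0]],
  ],
  newtons=60,
)

```text
clock: 10.85
eef_pos: [515.2, 254.1, 255.0]
eef_rot: [3.141, 0.001, 2.661]
wrist_force: [-0.1, 0.2, -6.9]
finger_gap: 27.7
```

Run:
```python
from h import *
import pickle
S=manip.read_state();p=shot('wrist');d=shot('side');pickle.dump((S,p,d),open('W3.pkl','wb'));print(S['eef_pos'],S['eef_rot'],S['wrist_force'],S['moment'])
a=cv2.resize(p['img'][0:300,160:560],(800,600),interpolation=2)
cv2.imwrite('pics/w3.png',a[:,:,::-1])
```

```text
[515.20810895 254.08185161 254.99507466] [3.14091756e+00 6.91718527e-04 2.66096398e+00] [-0.11513785  0.21371365 -6.88374544] [ 0.03353259 -0.03539144 -0.01314602]
```

View pics/w3.png

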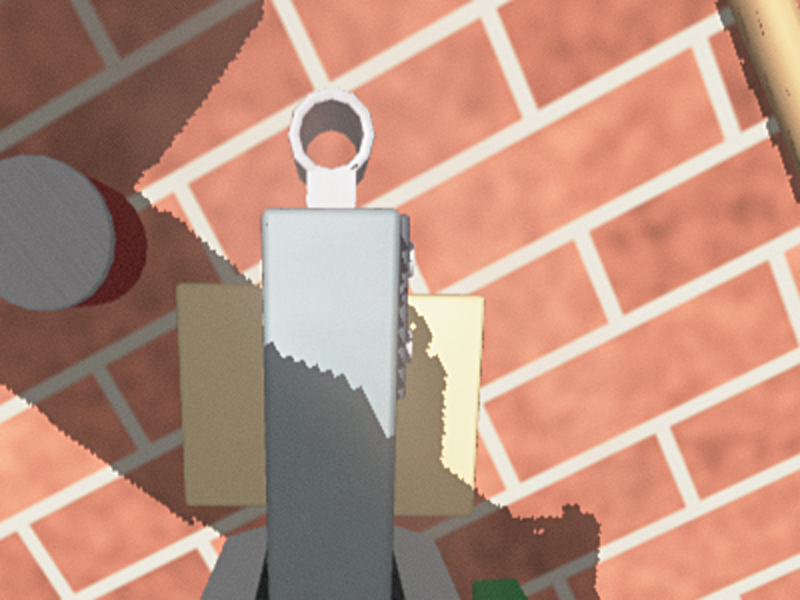

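Run:
```python
from h import *
import pickle
S,p,d=pickle.load(open('W3.pkl','rb'));T=tool(S);Ti=np.linalg.inv(T)
for q,z in(((326,66.5),266.6),((292,104.5),276.6),((359,104.5),276.6),((294,300),276.6),((356,300),276.6)):
    w=atz(p,*q,z);print(w.round(1),(Ti@np.append(w,1)).round(1)[:3])
# move target: knuckle axis at pin, with theta
for pin in((498,-84.8),):
  for psi in(30,25):
    yaw=np.radians(psi+180);t=np.array([101,0,0])
    c,s=np.cos(yaw),np.sin(yaw);print(psi,pin[0]-101*c,pin[1]-101*s, 'j6~',np.arctan2(pin[1]-101*s,pin[0]-101*c)+np.pi/2-yaw)
```

```text
[426.5 300.1 266.6] [ 99.9  -0.2 -11.7]
[434.3 281.1 276.6] [ 84.2 -13.5 -21.7]
[446.4 304.3 276.6] [ 84.2  12.8 -21.7]
[507.2 242.1 276.6] [  1.5 -14.3 -21.6]
[520.  266.6 276.6] [  1.5  13.4 -21.6]
30 585.4685657822283 -34.29999999999998 j6~ -2.1529137665283473
25 589.5370864907017 -42.11555556418937 j6~ -2.078445831550872
```

Emit:
send_rows(
  series=[
    [[0.1, -5, -5, 0, -2], [0.1, -17, -17, 2, -6], [0.1, -33, -33, 4, -11], [0.1, -50, -50, 6, -17], [0.1, -68, -68, 10, -23], [0.1, -86, -86, 13, -29], [0.1, -104, -104, 16, -35], [0.1, -122, -122, 20, -41], [0.1, -138, -138, 20, -46], [0.1, -148, -148, 20, -50]],
  ],
)

```text
clock: 11.95
eef_pos: [577.9, 52.8, 232.2]
eef_rot: [3.141, -0.002, -2.747]
wrist_force: [0.1, -0.6, -6.3]
finger_gap: 27.7
```

Emit:
send_rows(
  series=[
    [[0.1, 1, -8, 1, -2], [0.1, 2, -20, 3, -4.5], [0.1, 3, -32, 5, -7], [0.1, 4, -41, 5, -9], [0.1, 4, -44, 5, -9.5], [0.1, 4, -44, 5, -9.5], [0.1, 4, -44, 5, -9.5]],
  ],
)

```text
clock: 12.65
eef_pos: [590.9, 12.6, 228.1]
eef_rot: [3.141, -0.0, -2.584]
wrist_force: [-0.2, 0.4, -6.5]
finger_gap: 27.4
```

Run:
```python
from h import *
import pickle
S=manip.read_state();p=shot('wrist');d=shot('side');s=shot('scene');pickle.dump((S,p,d,s),open('W4.pkl','wb'));print(S['eef_pos'],S['eef_rot'],S['joints'])
a=cv2.resize(p['img'][0:240,80:400],(800,600),interpolation=2)
cv2.imwrite('pics/w4.png',a[:,:,::-1])
```

```text
[590.91392694  12.62390423 228.13828712] [ 3.14114131e+00 -3.79612461e-04 -2.58449670e+00] [-4.06743414e-02  3.82058461e-01  1.37726327e+00  1.62285676e-04
  1.38283873e+00 -2.16859691e+00]
```

View pics/w4.png

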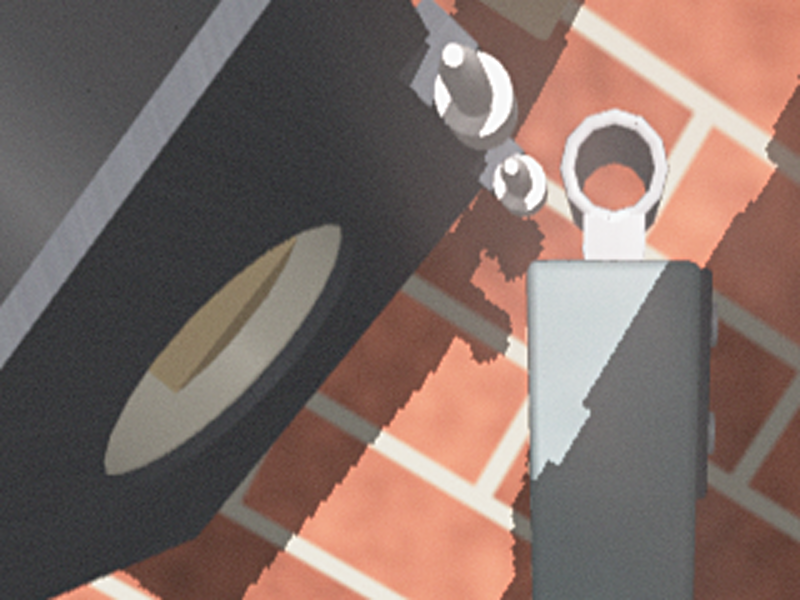

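Run:
```python
from h import *
import pickle
S,p,d,s=pickle.load(open('W4.pkl','rb'));T=tool(S);Ti=np.linalg.inv(T);p1=pickle.load(open('W1.pkl','rb'))
for n,q,z in(('k',(325.6,65.2),239.8),('hitip',(261.6,21.6),193),('hiseat',(269.6,38),165),('lotip',(284.4,66),83),('loseat',(288,73.2),55)):
    w=atz(p,*q,z);print(n,w.round(1),(Ti@np.append(w,1)).round(1)[:3])
print(tri((p,261.6,21.6),(d,375.4,328),(p1,187,203.5)),tri((p,284.4,66),(d,369.4,345),(p1,225.2,187.1)))
# plate angle
a=atz(p,80+2.5**-1*268,0,230);b=atz(p,80,366/2.5,230);print(a,b,np.degrees(np.arctan2(*(b-a)[1::-1])))
```

```text
k [505.1 -40.9 239.8] [ 1.011e+02 -1.000e-01 -1.160e+01]
hitip [497.2 -84.5 193. ] [130.9 -32.9  35.2]
hiseat [497.5 -84.3 165. ] [130.5 -33.   63.2]
lotip [497.1 -84.7  83. ] [131.1 -33.1 145.2]
loseat [497.4 -84.4  55. ] [130.6 -32.9 173.2]
(array([497.5533176 , -84.39147243, 194.40874998]), [0.3, 0.1, 0.2]) (array([497.58937466, -85.05474539,  82.37323538]), [0.6, 0.4, 0.5])
[ 512.73956894 -104.12207054  230.        ] [ 591.74593861 -118.76305412  230.        ] -10.49861070711817
```

Emit:
send_rows(
  series=[
    [[0.1, 3, -3.3, 0, 0], [0.1, 8, -8.8, 0, 0], [0.1, 14, -15.4, 0, 0], [0.1, 20, -22, 0, 0], [0.1, 26, -28.5, 0, 0], [0.1, 29, -31.8, 0, 0], [0.1, 29.9, -32.8, 0, 0], [0.1, 29.9, -32.8, 0, 0], [0.1, 29.9, -32.8, 0, 0]],
  ],
)

```text
clock: 13.7
eef_pos: [583.1, -31.2, 228.4]
eef_rot: [3.142, 0.0, -2.584]
wrist_force: [-0.3, -0.8, -7.3]
finger_gap: 27.5
```

Run:
```python
from h import *
import pickle
S=manip.read_state();p=shot('wrist');pickle.dump((S,p),open('W5.pkl','wb'));print(S['eef_pos'],S['eef_rot'],S['wrist_force'],S['moment'])
x=cv2.resize(p['img'][20:120,280:380],(600,600),interpolation=2)
cv2.imwrite('pics/w5.png',x[:,:,::-1])
```

```text
[583.13446032 -31.15975905 228.4305843 ] [ 3.14151618e+00  8.30398483e-05 -2.58362060e+00] [-0.27180352 -0.82853987 -7.31495714] [ 0.07256582  0.02458978 -0.03389139]
```

View pics/w5.png

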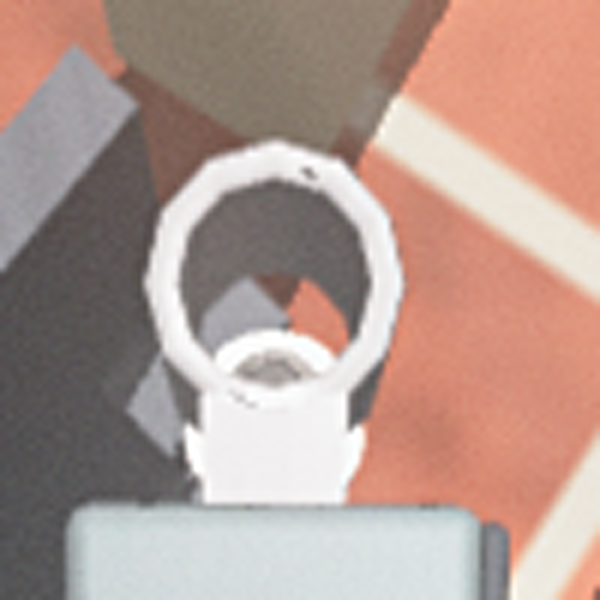

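Run:
```python
from h import *
import pickle
S,p=pickle.load(open('W5.pkl','rb'))
for z in(55,83,165,193,240):print(z,((proj(p,[497.4,-84.5,z])-[280,20])*6).round())
print('ring',atz(p,280+276/6,20+280/6,240))
```

```text
55 [272. 531.]
83 [272. 512.]
165 [274. 429.]
193 [275. 385.]
240 [277. 274.]
ring [497.77742202 -84.37581539 240.        ]
```

Emit:
send_rows(
  series=[
    [[0.1, 0.8, 0, 2, 0], [0.1, 0.8, 0, 6, 0], [0.1, 0.8, 0, 10, 0], [0.1, 0.8, 0, 13, 0], [0.1, 0.8, 0, 16, 0], [0.1, 0.8, 0, 18, 0], [0.1, 0.8, 0, 20, 0], [0.1, 0.8, 0, 22, 0], [0.1, 0.8, 0, 24, 0], [0.1, 0.8, 0, 24, 0]],
  ],
)

```text
clock: 14.75
eef_pos: [582.3, -31.8, 204.2]
eef_rot: [3.141, -0.0, -2.584]
wrist_force: [0.6, 0.1, -7.6]
finger_gap: 27.4
```

Emit:
send_rows(
  series=[
    [[0.1, 0, 0, 1.5, 0], [0.1, 0, 0, 3, 0], [0.1, 0, 0, 4.5, 0], [0.1, 0, 0, 6, 0], [0.1, 0, 0, 7.5, 0], [0.1, 0, 0, 9, 0], [0.1, 0, 0, 10, 0], [0.1, 0, 0, 11, 0], [0.1, 0, 0, 12, 0], [0.1, 0, 0, 12, 0]],
  ],
)

```text
clock: 15.75
eef_pos: [582.4, -31.8, 192.3]
eef_rot: [3.141, -0.0, -2.584]
wrist_force: [1.4, -0.4, -7.0]
finger_gap: 27.2
```

Emit:
send_rows(
  series=[
    [[0.1, 0, 0, 1.5, 0], [0.1, 0, 0, 3, 0], [0.1, 0, 0, 4.5, 0], [0.1, 0, 0, 5.5, 0], [0.1, 0, 0, 6.5, 0], [0.1, 0, 0, 7.5, 0], [0.1, 0, 0, 8, 0], [0.1, 0, 0, 8.5, 0], [0.1, 0, 0, 9, 0], [0.1, 0, 0, 9, 0]],
  ],
)

```text
clock: 16.75
eef_pos: [582.4, -31.9, 183.5]
eef_rot: [-3.142, 0.0, -2.584]
wrist_force: [-0.2, 0.3, -6.6]
finger_gap: 27.6
```

Emit:
send_rows(
  series=[
    [[0.1, 0, 0, 0.5, 0], [0.1, 0, 0, 1, 0], [0.1, 0, 0, 1, 0]],
  ],
)

```text
clock: 17.05
eef_pos: [582.6, -31.8, 183.1]
eef_rot: [-3.141, 0.001, -2.584]
wrist_force: [-0.5, 1.8, 0.9]
finger_gap: 27.5
```

Emit:
send_rows(
  series=[
    [[0.1, 0, 0, 0.4, 0], [0.1, 0, 0, 0.8, 0], [0.1, 0, 0, 0.8, 0]],
  ],
)

```text
clock: 17.35
eef_pos: [582.8, -31.8, 182.7]
eef_rot: [-3.141, 0.001, -2.584]
wrist_force: [-0.0, 1.7, 6.8]
finger_gap: 27.6
```

Emit:
send_rows(
  series=[
    [[0.6, 0, 0, 0, 0], [0.6, 0, 0, 0, 0], [0.6, 0, 0, 0, 0], [0.6, 0, 0, 0, 0], [0.6, 0, 0, -10, 0], [0.6, 0, 0, -30, 0], [0.6, 0, 0, -55, 0], [0.6, 0, 0, -70, 0], [0.2, 0, 30, -70, 0], [0, -20, 65, -70, 0]],
  ],
  newtons=20,
)

```text
clock: 18.35
eef_pos: [564.4, 33.2, 253.1]
eef_rot: [-3.141, 0.001, -2.587]
wrist_force: [0.2, 0.6, -1.2]
finger_gap: 44.0
```

Emit:
send_rows(
  series=[
    [[0, -25, 0, 0, 0], [0, -45, 0, 0, 0], [0, -45, 0, 0, 0], [0, -45, 0, 0, 0], [0, -45, 0, 0, 0], [0, -45, 0, 0, 0]],
  ],
)

```text
clock: 18.95
eef_pos: [602.8, 57.2, 252.1]
eef_rot: [-3.141, 0.0, -2.584]
wrist_force: [0.3, 0.2, 0.0]
finger_gap: 0.3
```

Run:
```python
from h import *
import pickle
S=manip.read_state();p=shot('wrist');pickle.dump((S,p),open('W6.pkl','wb'));print(S['eef_pos'],S['eef_rot'],S['finger_gap'],S['joints'])
x=p['img'][0:330,0:440]
cv2.imwrite('pics/w6.png',cv2.resize(x,None,fx=1.8,fy=1.8,interpolation=2)[:,:,::-1])
```

```text
[602.84380837  57.23271523 252.08260023] [-3.14137374e+00  3.15420639e-04 -2.58444532e+00] 0.26447187840107234 [ 3.41908068e-02  4.01003164e-01  1.29629202e+00 -3.23767459e-05
  1.44391487e+00 -2.09374872e+00]
```

View pics/w6.png

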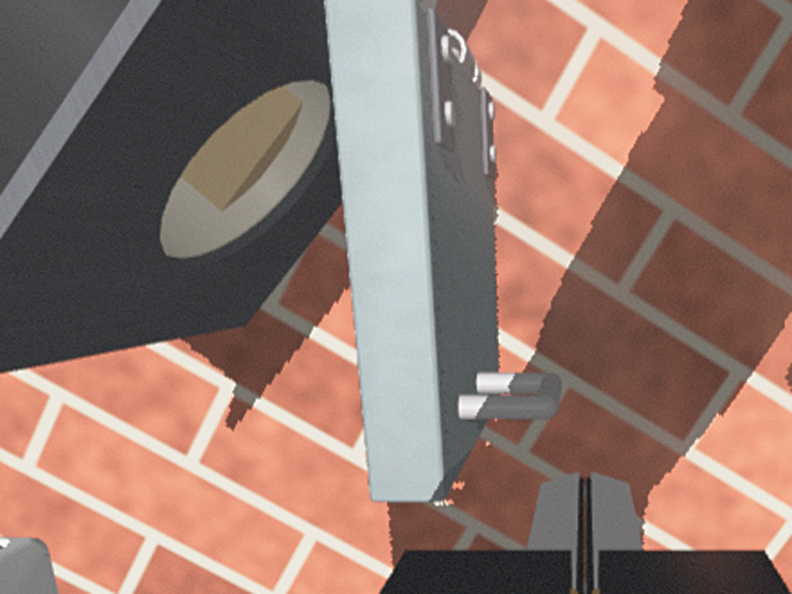

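Run:
```python
from h import *
import pickle
S,p=pickle.load(open('W6.pkl','rb'));T=tool(S);Ti=np.linalg.inv(T)
a,b=atz(p,206.7,277.8,205),atz(p,243.3,277.8,205);e=(a+b)/2;pin=np.array([497.4,-84.5])
v=e[:2]-pin;print(e,np.linalg.norm(b-a),np.hypot(*v),np.degrees(np.arctan2(v[1],v[0])),(Ti@np.append(e,1)).round(1))
def tcp(phi,r=162,n=27):
    f=np.radians(phi);u=np.array([np.cos(f),np.sin(f)]);w=np.array([-u[1],u[0]]);return pin+r*u+n*w
def seq(P0,yaw0,phis,n):
    c,s=np.cos(yaw0),np.sin(yaw0);X=np.array([c,s]);Y=np.array([s,-c])
    for f in phis:
        d=tcp(f,n=n)-P0;print(f,(d@X).round(1),(d@Y).round(1),round(np.degrees(yaw0)-(f+180)-0,1))
print('approach');seq(T[:2,3],S['eef_rot'][2]+2*np.pi,[32],50)
```

```text
[648.40187156   9.76336117 205.        ] 23.498145631699888 178.00883818656803 31.974592611690603 [-13.6 -64.4  47.1   1. ]
approach
32 2.5 -14.3 -0.1
```

Emit:
send_rows(
  series=[
    [[0, 2, -7, 10, 0], [0, 2, -14, 35, 0], [0, 2, -14, 55, 0], [0, 2, -14, 61, 0], [0, 2, -20, 61, 0], [0, 2, -28, 61, 0], [0, 2, -35, 61, 0], [0, 2, -37, 61, 0], [0, 2, -37, 61, 0]],
  ],
)

```text
clock: 19.9
eef_pos: [621.3, 24.8, 191.0]
eef_rot: [-3.141, 0.0, -2.584]
wrist_force: [0.5, -0.3, 0.1]
finger_gap: 0.2
```

Run:
```python
from h import *
S=manip.read_state();T=tool(S);print(S['eef_pos'],S['eef_rot'],S['wrist_force'])
pin=np.array([497.4,-84.5]);yaw0=np.radians(212);c,s=np.cos(yaw0),np.sin(yaw0)
for f in list(np.arange(30,-4,-2.5))+list(np.arange(-4,-13,-1)):
    F=np.radians(f);u=np.array([np.cos(F),np.sin(F)]);w=np.array([-u[1],u[0]]);d=pin+162*u+27*w-S['eef_pos'][:2]
    print(f,round(d@[c,s],1),round(d@[s,-c],1),round(32-f,1),(pin+162*u+27*w).round(1))
```

```text
[621.30114539  24.84210077 190.97181619] [-3.14132748e+00  4.31243048e-04 -2.58438851e+00] [ 0.46017518 -0.30917539  0.10006435]
30.0 0.2 -5.7 2.0 [624.2  19.9]
27.5 -0.6 -12.9 4.5 [628.6  14.3]
25.0 -1.1 -20.0 7.0 [632.8   8.4]
22.5 -1.2 -27.2 9.5 [636.7   2.4]
20.0 -1.1 -34.3 12.0 [640.4  -3.7]
17.5 -0.6 -41.5 14.5 [643.8 -10. ]
15.0 0.2 -48.6 17.0 [646.9 -16.5]
12.5 1.3 -55.7 19.5 [649.7 -23.1]
10.0 2.7 -62.7 22.0 [652.3 -29.8]
7.5 4.4 -69.7 24.5 [654.5 -36.6]
5.0 6.4 -76.6 27.0 [656.4 -43.5]
2.5 8.7 -83.3 29.5 [658.1 -50.5]
0.0 11.3 -90.0 32.0 [659.4 -57.5]
-2.5 14.2 -96.6 34.5 [660.4 -64.6]
-4 16.1 -100.4 36 [660.9 -68.9]
-5 17.4 -103.0 37 [661.1 -71.7]
-6 18.7 -105.5 38 [661.3 -74.6]
-7 20.1 -108.0 39 [661.5 -77.4]
-8 21.6 -110.5 40 [661.6 -80.3]
-9 23.0 -113.0 41 [661.6 -83.2]
-10 24.6 -115.4 42 [661.6 -86. ]
-11 26.1 -117.8 43 [661.6 -88.9]
-12 27.7 -120.2 44 [661.5 -91.8]
```

Emit:
send_rows(
  series=[
    [[0, 0, -5.7, 0, 2], [0, -0.6, -12.9, 0, 4.5], [0, -1.1, -20, 0, 7], [0, -1.2, -27.2, 0, 9.5], [0, -1.1, -34.3, 0, 12], [0, -0.6, -41.5, 0, 14.5], [0, 0.2, -48.6, 0, 17], [0, 1.3, -55.7, 0, 19.5], [0, 2, -59.2, 0, 20.8], [0, 2.7, -62.7, 0, 22]],
  ],
)

```text
clock: 20.9
eef_pos: [652.0, -29.5, 190.7]
eef_rot: [3.142, -0.0, -2.969]
wrist_force: [0.3, -0.1, 0.7]
finger_gap: 0.3
```

Emit:
send_rows(
  series=[
    [[0, -0.9, -7.1, 0, 2.5], [0, -1.6, -14.2, 0, 5], [0, -2.1, -21.4, 0, 7.5], [0, -2.2, -28.5, 0, 10], [0, -1.9, -35.7, 0, 12.5], [0, -1.7, -40, 0, 14], [0, -1.4, -42.8, 0, 15], [0, -1.1, -45.7, 0, 16], [0, -1.1, -45.7, 0, 16]],
  ],
)

```text
clock: 21.8
eef_pos: [660.9, -74.3, 190.6]
eef_rot: [-3.142, -0.0, 3.036]
wrist_force: [0.1, 0.1, 0.0]
finger_gap: 0.5
```

Run:
```python
from h import *
import pickle
S=manip.read_state();p=shot('wrist');d=shot('side');s=shot('scene');pickle.dump((S,p,d,s),open('W7.pkl','wb'));print(S['eef_pos'],S['eef_rot'],S['wrist_force'])
x=cv2.resize(p['img'][0:340,0:400],(400,340));y=cv2.resize(s['img'][110:310,30:270],(400,333),interpolation=2)[:340]
y=np.vstack([y,np.zeros((7,400,3),np.uint8)]);z=cv2.resize(d['img'][230:360,330:490],(320,260),interpolation=2);z=np.hstack([z,np.zeros((260,480,3),np.uint8)])
cv2.imwrite('pics/w7.png',np.vstack([np.hstack([x,y]),z])[:,:,::-1])
```

```text
[660.90137164 -74.32319577 190.63089983] [-3.14155436e+00 -5.17409179e-05  3.03562595e+00] [0.10608647 0.06841496 0.04394544]
```

View pics/w7.png

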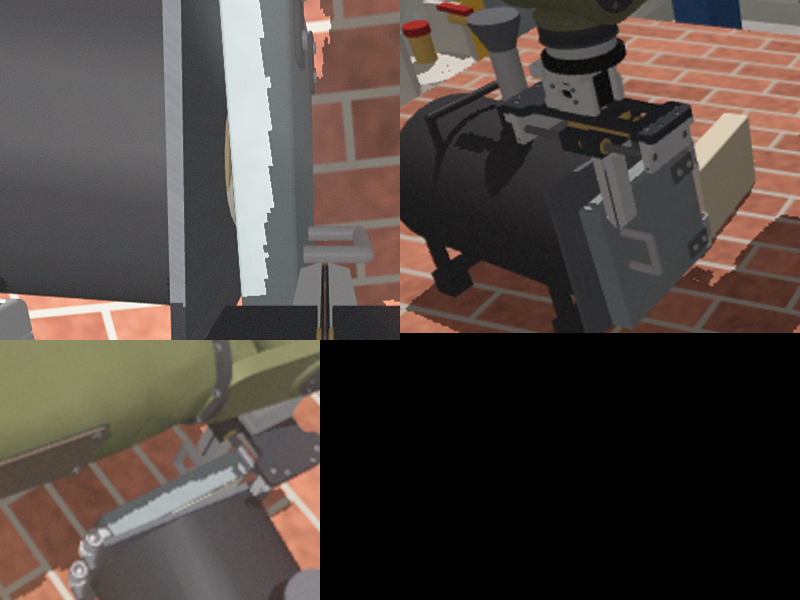

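Emit:
send_rows(
  series=[
    [[0, -0.2, -1.4, 0, 0.5], [0, -0.5, -2.8, 0, 1], [0, -0.7, -4.2, 0, 1.5], [0, -0.9, -5.6, 0, 2], [0, -1, -7, 0, 2.5], [0, -1.2, -8.5, 0, 3], [0, -1.2, -8.5, 0, 3]],
  ],
)

```text
clock: 22.65
eef_pos: [661.2, -83.0, 190.7]
eef_rot: [-3.142, 0.0, 2.983]
wrist_force: [-0.6, 0.2, 0.4]
finger_gap: 0.2
```

Emit:
send_rows(
  series=[
    [[0, -0.1, -0.7, 0, 0.3], [0, -0.2, -1.4, 0, 0.5], [0, -0.3, -2.1, 0, 0.8], [0, -0.3, -2.8, 0, 1], [0, -0.3, -2.8, 0, 1]],
  ],
)

```text
clock: 23.15
eef_pos: [661.1, -85.7, 190.6]
eef_rot: [-3.142, -0.0, 2.966]
wrist_force: [0.2, 0.6, 0.3]
finger_gap: 0.7
```

Keep going in 1 mm steps until contact shows.

Emit:
send_rows(
  series=[
    [[0, 0, -0.7, 0, 0], [0, 0, -1.4, 0, 0], [0, 0, -2, 0, 0], [0, 0, -2, 0, 0]],
  ],
)

```text
clock: 23.55
eef_pos: [660.7, -87.7, 190.6]
eef_rot: [-3.142, -0.0, 2.966]
wrist_force: [-0.0, 0.5, 0.1]
finger_gap: 0.4
```

Emit:
send_rows(
  series=[
    [[0, 0, -0.7, 0, 0], [0, 0, -1.4, 0, 0], [0, 0, -2, 0, 0], [0, 0, -2, 0, 0]],
  ],
)

```text
clock: 23.95
eef_pos: [660.4, -89.5, 190.6]
eef_rot: [3.141, -0.0, 2.966]
wrist_force: [0.0, 0.2, -0.4]
finger_gap: 0.3
```

Emit:
send_rows(
  series=[
    [[0, 0, -0.7, 0, 0], [0, 0, -1.4, 0, 0], [0, 0, -2, 0, 0], [0, 0, -2, 0, 0]],
  ],
)

```text
clock: 24.35
eef_pos: [660.4, -89.7, 190.7]
eef_rot: [3.139, 0.0, 2.967]
wrist_force: [2.8, 10.2, 0.6]
finger_gap: 0.5
```

Emit:
send_rows(
  series=[
    [[0, 0, -0.5, 0, 0], [0, 0, -1, 0, 0], [0, 0, -1.5, 0, 0], [0, 0, -1.5, 0, 0]],
  ],
)

```text
clock: 24.75
eef_pos: [660.3, -89.8, 190.7]
eef_rot: [3.137, 0.0, 2.968]
wrist_force: [4.1, 18.3, -0.2]
finger_gap: 0.5
```

Emit:
send_rows(
  series=[
    [[0, 0, 3, 0, 0], [0, 0, 10, 0, 0], [0, 0, 30, 0, 0], [0, 0, 70, -20, 0], [0, 0, 110, -60, 0], [0, 0, 150, -90, 0], [0, 0, 190, -90, 0], [0, 0, 220, -90, 0], [0, 0, 220, -90, 0], [0, 0, 220, -90, 0]],
  ],
)

```text
clock: 25.75
eef_pos: [698.1, 123.9, 280.1]
eef_rot: [-3.141, -0.001, 2.967]
wrist_force: [0.8, -0.3, -0.3]
finger_gap: 0.3
```

Run:
```python
from h import *
import pickle
S=manip.read_state();p=shot('wrist');d=shot('side');s=shot('scene');pickle.dump((S,p,d,s),open('W8.pkl','wb'));print(S['eef_pos'],S['wrist_force'])
a=cv2.resize(s['img'][110:310,30:280],(500,400),interpolation=2);b=cv2.resize(d['img'][240:380,330:480],(300,280),interpolation=2)
b=np.vstack([b,np.zeros((120,300,3),np.uint8)]);c=np.hstack([d['img'][::2,::2],s['img'][::2,::2],np.zeros((240,160,3),np.uint8)])[:200]
cv2.imwrite('pics/w8.png',np.vstack([np.hstack([a,b]),c])[:,:,::-1])
```

```text
[698.05096183 123.87055391 280.14410988] [ 0.81994482 -0.34794988 -0.33741043]
```

View pics/w8.png

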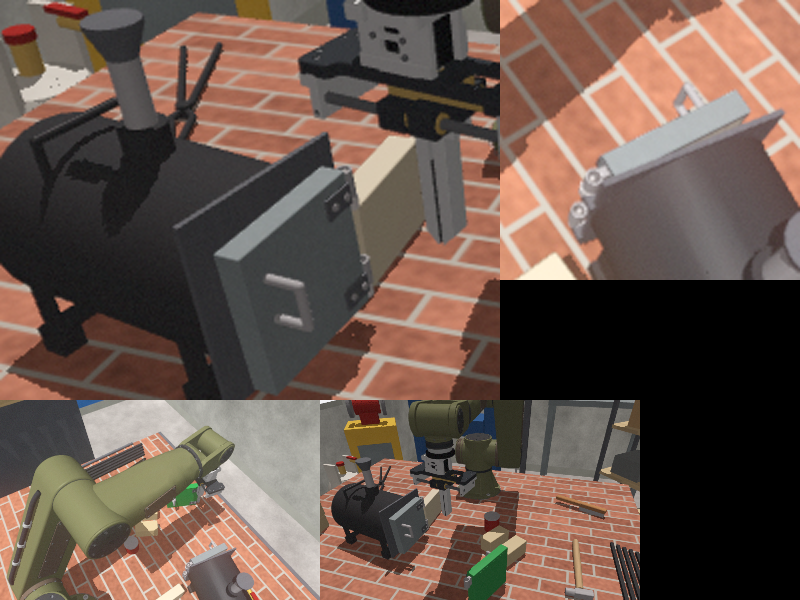

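Run:
```python
from h import *
import pickle
S,p,d,s=pickle.load(open('W8.pkl','rb'))
pin=np.array([497.4,-84.5])
for y in(-10.5,-11.3):
    f=np.radians(y);u=np.array([np.cos(f),np.sin(f)]);w=np.array([-u[1],u[0]]);O=pin+97*u-16*w
    for n,im in(('side',d),('scene',s)):
        L={}
        for k,(fx,fy,z) in dict(doorin_free=(82,2,205),doorout_free=(82,30,205),doorout_hinge=(-82,30,205),plate_far=(100,0,230)).items():
            X=np.append(O+fx*u+fy*w,z);L[k]=proj(im,X).round(1).tolist()
        print(y,n,L)
a=cv2.resize(d['img'][270:345,370:480],(660,450),interpolation=2)
b=s['img'][150:310,110:220]
cv2.imwrite('pics/w9.png',np.hstack([cv2.resize(d['img'][275:345,375:475],(430,301),interpolation=2),cv2.resize(b,(207*365//207,530)) [:301]])[:,:,::-1])
x=cv2.resize(d['img'][270:345,375:475],(800,600),interpolation=2);cv2.imwrite('pics/w9.png',x[:,:,::-1])
```

```text
-10.5 side {'doorin_free': [458.2, 300.4], 'doorout_free': [451.0, 288.6], 'doorout_hinge': [379.7, 317.2], 'plate_far': [470.1, 293.3]}
-10.5 scene {'doorin_free': [130.3, 230.7], 'doorout_free': [142.3, 234.6], 'doorout_hinge': [202.1, 193.3], 'plate_far': [118.2, 223.3]}
-11.3 side {'doorin_free': [458.7, 301.5], 'doorout_free': [451.7, 289.6], 'doorout_hinge': [379.8, 317.3], 'plate_far': [470.7, 294.5]}
-11.3 scene {'doorin_free': [129.3, 230.3], 'doorout_free': [141.1, 234.3], 'doorout_hinge': [202.0, 193.4], 'plate_far': [117.2, 222.8]}
```

View pics/w9.png

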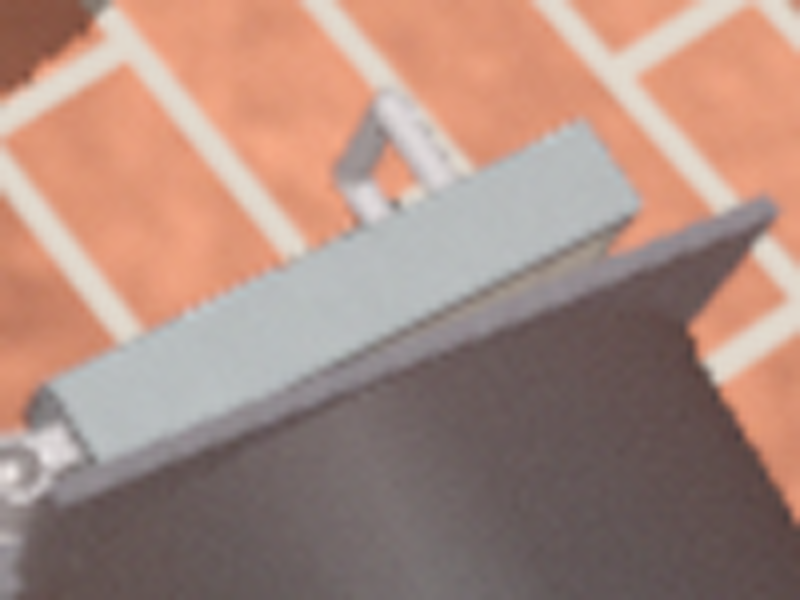

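```bash
cat >> h.py <<'E'
pin=np.array([497.4,-84.5])
def door_yaw(d,x0=-60,x1=35,phi0=-8.):
    """fit outer top edge (z 205) of hung door in side picture: red bricks -> grey"""
    im=cv2.GaussianBlur(d['img'].astype(np.float32),(3,3),0);red=im[:,:,0]-im[:,:,2]
    f=np.radians(phi0);u=np.array([np.cos(f),np.sin(f)]);w=np.array([-u[1],u[0]]);pts=[]
    for x in np.arange(x0,x1,3.):
        ns=np.arange(35,-10,-.25);v=[]
        for n in ns:
            q=proj(d,np.append(pin+(97+x)*u+n*w,205));v.append(cv2.getRectSubPix(red,(1,1),(float(q[0]),float(q[1])))[0,0])
        v=np.array(v);i=np.where(v<20)[0]
        if len(i) and i[0]>3: pts.append((97+x,ns[i[0]]))
    pts=np.array(pts)
    for _ in range(3):
        c=np.polyfit(*pts.T,1);r=np.abs(np.polyval(c,pts[:,0])-pts[:,1]);pts=pts[r<max(1.,2*np.median(r))]
    return phi0+np.degrees(np.arctan(c[0])),c[1],len(pts)
E
python3 - <<'E'
from h import *
import pickle
S,p,d,s=pickle.load(open('W8.pkl','rb'));d7=pickle.load(open('W7.pkl','rb'))[2]
A=lambda a,b,z:np.degrees(np.arctan2(*(atz(d,*b,z)-atz(d,*a,z))[1::-1]))
print('plate',A((386.5,327.75),(471,294.4),230),'door out',A((380.6,318.1),(448.1,285),205),'in',A((386.9,327.9),(454.8,296),205))
print('fit',door_yaw(d),door_yaw(d7,-60,20))
E
```

```text
plate -11.122661356908088 door out -6.373694170696899 in -7.639335072514833
fit (np.float64(-5.853189667394389), np.float64(10.748480801981733), 20) (np.float64(-5.645641363426787), np.float64(11.392290942131153), 21)
```

Emit:
send_rows(
  series=[
    [[0, 0, -40, 0, 0], [0, 0, -80, 20, 0], [0, 0, -115, 50, 0], [0, 0, -145, 80, 0], [0, 0, -170, 90, 0], [0, 0, -185, 90, 0], [0, 0, -195, 90, 0], [0, 0, -199, 90, 0], [0, 0, -201, 90, 0], [0, 0, -203, 90, 0]],
  ],
)

```text
clock: 26.9
eef_pos: [663.0, -75.6, 191.2]
eef_rot: [3.141, 0.001, 2.967]
wrist_force: [-0.4, -1.0, -1.1]
finger_gap: 0.7
```

Emit:
send_rows(
  series=[
    [[0, 0, -1.5, 0, 0], [0, 0, -3, 0, 0], [0, 0, -4.5, 0, 0], [0, 0, -6, 0, 0], [0, 0, -7, 0, 0], [0, 0, -8, 0, 0], [0, 0, -9, 0, 0], [0, 0, -10, 0, 0], [0, 0, -10.5, 0, 0], [0, 0, -11, 0, 0]],
  ],
)

```text
clock: 27.9
eef_pos: [660.8, -87.1, 190.6]
eef_rot: [3.142, -0.0, 2.966]
wrist_force: [0.3, 0.6, 0.2]
finger_gap: 0.6
```

Run:
```python
from h import *
S=manip.read_state();print(S['eef_pos'],S['wrist_force'],door_yaw(shot('side'),-60,20))
```

```text
[660.80806769 -87.08321625 190.63138264] [0.31181826 0.59596548 0.1886262 ] (np.float64(-1.8089574148192709), np.float64(2.767634854771787), 10)
```

Emit:
send_rows(
  series=[
    [[0, 0, -0.5, 0, 0], [0, 0, -1, 0, 0], [0, 0, -1.5, 0, 0], [0, 0, -2, 0, 0], [0, 0, -2.5, 0, 0], [0, 0, -2.5, 0, 0], [0, 0, -2.5, 0, 0]],
  ],
)

```text
clock: 28.65
eef_pos: [660.4, -89.5, 190.6]
eef_rot: [3.142, 0.0, 2.966]
wrist_force: [0.1, 0.6, 0.4]
finger_gap: 0.5
```

Run:
```python
from h import *
S=manip.read_state();d=shot('side');print(S['eef_pos'],S['wrist_force'])
for a in((-75,-20),(-75,0),(-75,20),(-50,30)): print(a,door_yaw(d,*a,phi0=-11))
```

```text
[660.39336742 -89.46912157 190.64731764] [0.11868392 0.57752627 0.44780064]
(-75, -20) (np.float64(-12.075634526837602), np.float64(12.216832261835185), 13)
(-75, 0) (np.float64(-11.744123407897646), np.float64(11.893603020496222), 19)
(-75, 20) (np.float64(-4.903580611399319), np.float64(6.613717436631745), 25)
(-50, 30) (np.float64(1.481633387337519), np.float64(-2.8318524501884683), 12)
```

Emit:
send_rows(
  series=[
    [[0, 0, -0.3, 0, 0], [0, 0, -0.3, 0, 0], [0, 0, -0.2, 0, 0], [0, 0, -0.1, 0, 0], [0, 0, 0, 0, 0], [0, 0, 0.1, 0, 0], [0, 0, 0.2, 0, 0], [0, 0, 0.3, 0, 0], [0, 0, 0.4, 0, 0], [0, 0, 0.5, 0, 0]],
  ],
)

```text
clock: 29.7
eef_pos: [660.4, -89.1, 190.6]
eef_rot: [-3.141, -0.0, 2.966]
wrist_force: [-0.6, 0.5, -0.5]
finger_gap: 0.5
```

Emit:
send_rows(
  series=[
    [[0, 0, 0.1, 0, 0], [0, 0, 0.2, 0, 0], [0, 0, 0.4, 0, 0], [0, 0, 0.6, 0, 0], [0, 0, 0.8, 0, 0], [0, 0, 1, 0, 0], [0, 0, 1.5, 0, 0], [0, 0, 2, 0, 0], [0, 0, 3, 0, 0], [0, 0, 4, 0, 0]],
  ],
)

```text
clock: 30.7
eef_pos: [661.2, -85.0, 190.6]
eef_rot: [-3.142, 0.0, 2.966]
wrist_force: [0.2, -0.3, 0.2]
finger_gap: 0.9
```

Emit:
send_rows(
  series=[
    [[0, 0, 2, 0, 0], [0, 0, 5, 0, 0], [0, 0, 20, 0, 0], [0, 0, 55, -20, 0], [0, 0, 100, -60, 0], [0, 0, 145, -90, 0], [0, 0, 190, -90, 0], [0, 0, 215, -90, 0], [0, 0, 215, -90, 0], [0, 0, 215, -90, 0]],
  ],
)

```text
clock: 31.7
eef_pos: [698.4, 128.0, 280.2]
eef_rot: [-3.141, -0.001, 2.968]
wrist_force: [1.0, 0.2, 0.7]
finger_gap: 0.7
```

Run:
```python
from h import *
import pickle
S=manip.read_state();d=shot('side');d8=pickle.load(open('W8.pkl','rb'))[2];print(S['eef_pos'],S['wrist_force'])
for a in((-75,-20),(-75,0),(-60,35)): print(a,door_yaw(d,*a,phi0=-11),door_yaw(d8,*a))
```

```text
[698.43221996 127.99228478 280.17228544] [0.99279935 0.162981   0.68307887]
(-75, -20) (np.float64(-9.747890613870952), np.float64(11.174431737964143), 17) (np.float64(-6.2603463700227096), np.float64(11.161442891430191), 17)
(-75, 0) (np.float64(-9.672222565130609), np.float64(11.112063023141312), 21) (np.float64(-6.07037117917981), np.float64(11.011824415894187), 22)
(-60, 35) (np.float64(-5.578596521415317), np.float64(7.13862517580872), 18) (np.float64(-5.853189667394389), np.float64(10.748480801981733), 20)
```

```bash
cat > e.py <<'E'
from h import *
def edge(d,f0=-11.,xs=np.arange(-75,80,5.)):
    im=cv2.GaussianBlur(d['img'].astype(np.float32),(3,3),0);red=im[:,:,0]-im[:,:,2]
    f=np.radians(f0);u=np.array([np.cos(f),np.sin(f)]);w=np.array([-u[1],u[0]]);o=[]
    for x in xs:
        # walk outward from the top face until red
        for n in np.arange(3,50,.25):
            q=proj(d,np.append(pin+(97+x)*u+n*w,205))
            if cv2.getRectSubPix(red,(1,1),(float(q[0]),float(q[1])))[0,0]>20: break
        o.append(n)
    return xs,np.array(o)
E
python3 - <<'E'
from e import *
import pickle
p8=pickle.load(open('W8.pkl','rb'))[2];d=shot('side');pickle.dump(d,open('D9.pkl','wb'))
x,a=edge(d);_,b=edge(p8)
print(*zip(x.astype(int).tolist(),a.tolist(),b.tolist()))
E
```

```text
(-75, 11.5, 13.25) (-70, 11.75, 13.5) (-65, 12.25, 14.0) (-60, 12.75, 15.0) (-55, 14.75, 17.0) (-50, 12.75, 15.5) (-45, 12.5, 15.75) (-40, 12.5, 16.25) (-35, 12.75, 16.75) (-30, 12.75, 17.0) (-25, 12.75, 17.5) (-20, 13.25, 18.0) (-15, 13.0, 18.25) (-10, 13.75, 19.0) (-5, 17.25, 20.5) (0, 17.0, 19.25) (5, 17.25, 20.0) (10, 17.75, 20.75) (15, 22.0, 35.5) (20, 30.5, 25.25) (25, 16.25, 23.0) (30, 14.5, 24.0) (35, 41.5, 49.75) (40, 44.0, 44.0) (45, 17.75, 24.25) (50, 15.0, 23.25) (55, 15.25, 23.5) (60, 15.0, 24.0) (65, 15.0, 24.5) (70, 15.5, 25.0) (75, 15.5, 25.25)
```

Run:
```python
from e import *
import pickle
xs=np.array([-70,-40,50,60,70,75.])
print(edge(pickle.load(open('D9.pkl','rb')),xs=xs)[1])
for i in range(10): d=shot('side')
print(manip.read_state()['clock'],edge(d,xs=xs)[1])
```

```text
[11.75 12.5  15.   15.   15.5  15.5 ]
32.3 [11.75 12.5  15.   15.   15.5  15.25]
```

Emit:
send_rows(
  series=[
    [[0, 0, -45, 0, 0], [0, 0, -90, 20, 0], [0, 0, -130, 50, 0], [0, 0, -160, 80, 0], [0, 0, -185, 90, 0], [0, 0, -200, 90, 0], [0, 0, -207, 90, 0], [0, 0, -211, 90, 0], [0, 0, -212, 90, 0], [0, 0, -213, 90, 0]],
  ],
)

```text
clock: 33.3
eef_pos: [661.8, -82.3, 191.2]
eef_rot: [3.141, 0.001, 2.967]
wrist_force: [0.5, 0.2, -0.0]
finger_gap: 0.4
```

Emit:
send_rows(
  series=[
    [[0, 0, -1, 0, 0], [0, 0, -2, 0, 0], [0, 0, -3, 0, 0], [0, 0, -4, 0, 0], [0, 0, -5, 0, 0], [0, 0, -5.5, 0, 0], [0, 0, -6, 0, 0], [0, 0, -6.5, 0, 0], [0, 0, -7, 0, 0], [0, 0, -7, 0, 0]],
  ],
)

```text
clock: 34.3
eef_pos: [660.4, -89.6, 190.7]
eef_rot: [3.141, 0.0, 2.967]
wrist_force: [1.4, 4.2, 0.2]
finger_gap: 0.2
```

Run:
```python
from e import *
d=shot('side');S=manip.read_state();print(S['eef_pos'],S['wrist_force'])
print(edge(d,xs=np.arange(-75,80,10.)))
```

```text
[660.36714294 -89.61207833 190.63468606] [0.20741256 4.60375618 0.00863537]
(array([-75., -65., -55., -45., -35., -25., -15.,  -5.,   5.,  15.,  25.,
        35.,  45.,  55.,  65.,  75.]), array([11.75, 11.75, 18.5 , 11.5 , 11.25, 11.  , 11.  , 20.  , 11.5 ,
       12.5 , 14.75, 16.5 , 29.5 , 36.25, 41.25, 11.25]))
```

Emit:
send_rows(
  series=[
    [[0, 0, 0.1, 0, 0], [0, 0, 0.2, 0, 0], [0, 0, 0.3, 0, 0], [0, 0, 0.4, 0, 0], [0, 0, 0.5, 0, 0], [0, 0, 0.6, 0, 0], [0, 0, 0.7, 0, 0], [0, 0, 0.8, 0, 0], [0, 0, 0.85, 0, 0], [0, 0, 0.9, 0, 0]],
  ],
)

```text
clock: 35.35
eef_pos: [660.4, -89.3, 190.6]
eef_rot: [-3.141, -0.0, 2.966]
wrist_force: [-0.2, 0.2, -0.1]
finger_gap: 0.1
```

Emit:
send_rows(
  series=[
    [[0, 0, 0.05, 0, 0], [0, 0, 0.1, 0, 0], [0, 0, 0.15, 0, 0], [0, 0, 0.2, 0, 0], [0, 0, 0.25, 0, 0], [0, 0, 0.3, 0, 0], [0, 0, 0.35, 0, 0], [0, 0, 0.4, 0, 0], [0, 0, 0.45, 0, 0], [0, 0, 0.5, 0, 0]],
  ],
)

```text
clock: 36.35
eef_pos: [660.5, -88.6, 190.6]
eef_rot: [-3.142, -0.0, 2.966]
wrist_force: [0.9, 0.1, -0.1]
finger_gap: 0.3
```

Emit:
send_rows(
  series=[
    [[0, 0, 0.1, 0, 0], [0, 0, 0.3, 0, 0], [0, 0, 0.5, 0, 0], [0, 0, 0.8, 0, 0], [0, 0, 1.2, 0, 0], [0, 0, 2, 0, 0], [0, 0, 3, 0, 0], [0, 0, 5, 0, 0], [0, 0, 9, 0, 0], [0, 0, 15, 0, 0]],
  ],
)

```text
clock: 37.35
eef_pos: [663.2, -73.6, 190.7]
eef_rot: [-3.142, 0.0, 2.966]
wrist_force: [-0.4, -0.4, 0.1]
finger_gap: 0.7
```

Run:
```python
from e import *
d=shot('side');S=manip.read_state();print(S['eef_pos'],S['wrist_force'])
print(edge(d,xs=np.arange(-75,80,10.)))
```

```text
[663.36115532 -72.51712574 190.65206636] [-0.05677123  1.25491879  0.30801275]
(array([-75., -65., -55., -45., -35., -25., -15.,  -5.,   5.,  15.,  25.,
        35.,  45.,  55.,  65.,  75.]), array([12.25, 12.75, 19.  , 13.  , 13.  , 13.5 , 13.5 , 21.  , 19.5 ,
       24.5 , 35.25, 42.25, 36.25, 15.  , 15.  , 15.25]))
```

Emit:
send_rows(
  series=[
    [[0, 0, -4, 0, 0], [0, 0, -7, 0, 0], [0, 0, -9, 0, 0], [0, 0, -10.5, 0, 0], [0, 0, -11.5, 0, 0], [0, 0, -12.5, 0, 0], [0, 0, -13.5, 0, 0], [0, 0, -14.3, 0, 0], [0, 0, -14.8, 0, 0], [0, 0, -15, 0, 0]],
  ],
)

```text
clock: 38.4
eef_pos: [660.6, -88.6, 190.7]
eef_rot: [3.142, 0.0, 2.966]
wrist_force: [1.1, 0.1, -0.3]
finger_gap: 0.6
```

Emit:
send_rows(
  series=[
    [[0, 0, -0.2, 0, 0], [0, 0, -0.2, 0, 0], [0, 0, -0.2, 0, 0], [0, 0, -0.1, 0, 0], [0, 0, 0.2, 0, 0], [0, 0, 0.6, 0, 0], [0, 0, 1.5, 0, 0], [0, 0, 3, 0, 0], [0, 0, 6, 0, 0], [0, 0, 15, 0, 0]],
  ],
)

```text
clock: 39.4
eef_pos: [663.2, -73.9, 190.6]
eef_rot: [-3.142, -0.0, 2.966]
wrist_force: [1.0, -0.5, 0.6]
finger_gap: 0.7
```

Run:
```python
from e import *
d=shot('side');S=manip.read_state();print(S['eef_pos'],S['wrist_force'])
print(edge(d,xs=np.arange(-75,80,10.))[1])
```

```text
[663.41197411 -72.14305539 190.66032378] [ 0.35051784  1.73009025 -0.15778043]
[12.25 13.   18.75 13.25 13.5  13.5  13.75 20.75 19.5  24.5  35.75 43.
 35.5  15.75 15.75 15.75]
```

Emit:
send_rows(
  series=[
    [[0, 0, -5, 0, 0], [0, 0, -9, 0, 0], [0, 0, -11.5, 0, 0], [0, 0, -13, 0, 0], [0, 0, -14, 0, 0], [0, 0, -14.8, 0, 0], [0, 0, -15.5, 0, 0], [0, 0, -16, 0, 0], [0, 0, -16.2, 0, 0], [0, 0, -16.2, 0, 0]],
  ],
)

```text
clock: 40.45
eef_pos: [660.4, -89.6, 190.7]
eef_rot: [3.141, 0.0, 2.967]
wrist_force: [0.6, 1.9, -0.2]
finger_gap: 0.5
```

Run:
```python
from e import *
d=shot('side');S=manip.read_state();print(S['eef_pos'],S['wrist_force'])
print(edge(d,xs=np.array([-75,-65,-45,-35,-25,-15,75,78,80]))[1])
```

```text
[660.39276919 -89.540448   190.67523491] [ 1.12386661  1.32349323 -0.23628883]
[11.75 11.75 11.5  11.25 11.   11.   11.5  11.5  25.25]
```

Emit:
send_rows(
  series=[
    [[0, 0, 0.2, 0, 0], [0, 0, 0.4, 0, 0], [0, 0, 0.7, 0, 0], [0, 0, 1, 0, 0], [0, 0, 1.5, 0, 0], [0, 0, 2, 0, 0], [0, 0, 2, 0, 0]],
  ],
)

```text
clock: 41.2
eef_pos: [660.7, -87.8, 190.6]
eef_rot: [-3.142, -0.0, 2.966]
wrist_force: [-0.1, -0.7, -0.0]
finger_gap: 0.7
```

Run:
```python
from e import *
d=shot('side');S=manip.read_state();print(S['eef_pos'],S['wrist_force'])
print(edge(d,xs=np.array([-75,-65,-45,-35,-25,-15,75,78,80]))[1])
```

```text
[660.6522463  -87.81551118 190.59758208] [ 1.10287805  0.00404376 -0.04302254]
[12.   12.   12.25 12.   11.75 11.75 12.5  13.5  27.5 ]
```

Emit:
send_rows(
  series=[
    [[0, 0, -1, 0, 0], [0, 0, -1.8, 0, 0], [0, 0, -2, 0, 0], [0, 0, -2, 0, 0], [0, 0, -1.7, 0, 0], [0, 0, -1.7, 0, 0], [0, 0, -1.7, -4, 0], [0, 0, -1.6, -12, 0], [0, 0, -1.6, -30, 0], [0, 0, -1.6, -60, 0]],
  ],
)

```text
clock: 42.25
eef_pos: [659.9, -89.6, 250.4]
eef_rot: [-3.141, -0.003, 2.966]
wrist_force: [1.2, -0.6, 0.4]
finger_gap: 0.1
```

Run:
```python
from e import *
for i in range(4):
  d=shot('side')
  if i%3==0: print(edge(d,xs=np.array([-75,-65,-45,-35,-25,-15,75,78,80]))[1])
S=manip.read_state();print(S['eef_pos'],S['wrist_force'])
```

```text
[12.75 13.25 14.   14.5  14.75 15.5  18.5  18.75 17.5 ]
[13.   13.25 14.   14.5  14.5  15.25 18.5  18.5  17.25]
[660.49919912 -89.60431838 251.48074006] [ 0.79692455 -0.5795737  -0.62109936]
```

Emit:
send_rows(
  series=[
    [[0, -3, 15, 0, 0], [0, -9, 35, 0, 0], [0, -9, 35, 40, 0], [0, -9, 35, 80, 0], [0, -9, 35, 98, 0], [0, -9, 35, 100, 0], [0, -9, 25, 100, 0], [0, -9, 17, 100, 0], [0, -9, 11, 100, 0], [0, -9, 8, 100, 0]],
  ],
)

```text
clock: 43.45
eef_pos: [670.8, -84.1, 151.7]
eef_rot: [-3.142, 0.002, 2.965]
wrist_force: [-0.2, 0.3, -0.1]
finger_gap: 0.7
```

Emit:
send_rows(
  series=[
    [[0, 0, -1.5, 0, 0], [0, 0, -3, 0, 0], [0, 0, -4.5, 0, 0], [0, 0, -5.5, 0, 0], [0, 0, -6.5, 0, 0], [0, 0, -7.2, 0, 0], [0, 0, -7.9, 0, 0], [0, 0, -8.4, 0, 0], [0, 0, -8.7, 0, 0], [0, 0, -8.7, 0, 0]],
  ],
)

```text
clock: 44.45
eef_pos: [669.3, -90.9, 150.6]
eef_rot: [3.141, 0.0, 2.967]
wrist_force: [1.9, 4.2, -0.4]
finger_gap: 0.5
```

Run:
```python
from e import *
d=shot('side');S=manip.read_state();print(S['eef_pos'],S['wrist_force'],S['moment'])
print(edge(d,xs=np.array([-75,-65,-45,-35,-25,-15,60,65,70,75,78,80]))[1])
```

```text
[669.30463388 -90.88389061 150.63681393] [ 1.65162964  4.96831802 -0.34721041] [ 0.92746206 -0.29770411  0.00094196]
[11.75 12.   11.5  11.25 11.   11.25 43.25 12.75 13.25 14.   13.25 13.75]
```

Emit:
send_rows(
  series=[
    [[0, 0, 0.2, 0, 0], [0, 0, 0.4, 0, 0], [0, 0, 0.6, 0, 0], [0, 0, 0.8, 0, 0], [0, 0, 1, 0, 0], [0, 0, 1.2, 0, 0], [0, 0, 1.5, 0, 0], [0, 0, 2, 0, 0], [0, 0, 2.5, 0, 0], [0, 0, 3, 0, 0]],
  ],
)

```text
clock: 45.5
eef_pos: [669.6, -88.8, 150.6]
eef_rot: [-3.141, -0.0, 2.966]
wrist_force: [0.1, 0.7, -0.4]
finger_gap: 0.6
```

Emit:
send_rows(
  series=[
    [[0, 0, 0.5, 0, 0], [0, 0, 1, 0, 0], [0, 0, 2, 0, 0], [0, 0, 3, 0, 0], [0, 0, 5, 0, 0], [0, 0, 10, 0, 0], [0, 0, 25, 0, 0]],
  ],
)

```text
clock: 46.2
eef_pos: [674.0, -64.2, 150.7]
eef_rot: [-3.141, 0.0, 2.965]
wrist_force: [-0.3, 0.5, -0.5]
finger_gap: 0.3
```

Run:
```python
from e import *
d=shot('side');S=manip.read_state();print(S['eef_pos'],S['wrist_force'],S['moment'])
print(edge(d,xs=np.array([-75,-65,-45,-35,-25,-15,60,65,70,75,78,80]))[1])
```

```text
[674.42301987 -61.18516778 150.6494808 ] [ 0.11560281  1.71669744 -0.34932538] [ 0.1049615   0.00648419 -0.02209638]
[12.25 12.25 13.   13.25 13.75 13.5  14.25 13.5  42.5  43.25 14.   13.25]
```

Emit:
send_rows(
  series=[
    [[0, 0, 30, 0, 0], [0, 0, 70, 0, 0], [0, 0, 110, -30, 0], [0, 0, 150, -75, 0], [0, 0, 190, -120, 0], [0, 0, 210, -130, 0], [0, 0, 210, -130, 0], [0, 0, 210, -130, 0]],
  ],
)

```text
clock: 47.05
eef_pos: [710.5, 143.8, 280.2]
eef_rot: [-3.141, -0.0, 2.968]
wrist_force: [0.4, -0.3, -0.8]
finger_gap: 0.2
```

Run:
```python
from e import *
import pickle
d=shot('side');s=shot('scene');S=manip.read_state();print(S['clock'],S['eef_pos'],S['wrist_force'])
xs=np.array([-75,-65,-45,-35,-25,-15,50,60,65,70,75]);n=edge(d,xs=xs)[1];print(n, 'deg from -11:',np.degrees(np.polyfit(xs,n,1)[0]))
P=pickle.load(open('P0.pkl','rb'))
for t in('prop_a','tin','hammer','rest','door'):
    for nm,im in(('scene',s),):
        print(t,[(np.round(q['rect']).tolist(),round(q['conf'],2)) for q in manip.find_in(t,im)][:3])
# knuckle-top ring check: bright hi knuckle top expected px with home height 195
print(proj(s,[497.4,-84.5,195]).round(1),proj(d,[497.4,-84.5,195]).round(1))
```

```text
47.15 [710.34875014 142.10003439 279.15005236] [ 0.23640491  0.51331143 -0.09035766]
[11.25 11.5  12.   12.   12.   11.75 13.   12.75 12.75 12.75 13.  ] deg from -11: 0.5796438137053326
prop_a [([364.0, 269.0, 49.0, 64.0], 0.87), ([319.0, 250.0, 57.0, 54.0], 0.78), ([134.0, 192.0, 78.0, 115.0], 0.35)]
tin [([328.0, 223.0, 34.0, 40.0], 0.91), ([208.0, 180.0, 36.0, 72.0], 0.23)]
hammer [([488.0, 278.0, 61.0, 123.0], 0.6), ([21.0, 111.0, 196.0, 206.0], 0.17)]
rest [([208.0, 179.0, 37.0, 71.0], 0.88)]
door [([132.0, 192.0, 83.0, 111.0], 0.91), ([290.0, 289.0, 87.0, 138.0], 0.69)]
[202. 193.] [375.4 327.9]
```

```bash
python3 -c "
from cell import manip
print(manip.sign_off())"
```

```text
the job is handed in; nothing more can be done
None
```

The job is handed in at about 47 s of the 72 s. The door is hung on both pins and pushed shut to within a few mm, and the stock-rest brick is out of the way beside the forge. No verdict was reported.

- **Brick:** I set it down at about (354, -133) mm, on the robot's side of the forge. It was still on its long edge in the later pictures.
- **Hanging:** I lowered the door with it about 42° open. The seats took its weight at the expected height. I did not measure the knuckle heights again after closing.
- **Shutting:** I pushed it shut with closed fingers. The largest wrist force I read was about 19 N.
- **What went wrong:** after the first push the door was still about 5° open once I let go. Gentler pushes left it roughly 4 to 7 mm open at the free edge. The last push, lower on the panel and backed off slowly, held best.
- **Last checks:** the side picture put the door about 0.6–0.7° from shut, which is roughly 2 to 4 mm at the free edge against the 8 mm limit. That estimate is good to only about 0.5°. The gripper was clear. The tin, the hammer and the one prop brick that could be compared showed no move beyond detection error. The other prop had been largely hidden at the start, so it has no reference to check against.

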